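# Offer a sample-box lid up to its hinge and hold it for the pin

### The job

The hinge pin of the soil sample box has been taken out. Pick up the loose lid by its dark pull bar and bring it, level and bar side up, to the near side of the box, so that the lid's single hinge knuckle sits between the two knuckles on the box and all the holes line up for the brass pin. Finish still holding the lid there, steady in the air and not pressed against the box, ready for a colleague to push the pin in; do not ram the hinge and leave the pin, the beaker and the tin where they are.

Things in the scene. Friction and masses are not known exactly. Their poses are not given: they have to be found in the camera images.
- box: Open wooden box, 150 (x) x 170 (y) x 70 (z) mm, bolted down, two tins inside. Origin: centre of underside, z up. Its -x side (faces the robot within 0.3 rad) is a 40 mm thick darker rail; the steel leaf on the rail's top has two knuckles standing out in front: tubes 24 mm outside, 14 mm bore, each 30 mm long, axis along box y, 46 mm gap between them.
- box_bore (a point): Point on the axis of the box's two knuckles, midway between them: in the box frame (-93, 0, 71.5) mm, 18 mm in front of the rail's face; same axes as the box.
- lid: Loose plywood lid, about 0.3 kg, flat on the table: panel 130 (x) x 170 (y) x 14 (z) mm. Origin: centre of underside, z up; +x points away from the robot within 0.45 rad. Dark pull bar 24 (x) x 90 (y) mm on its middle, z 14 to 48. Steel leaf on top at the +x edge (screw heads to z 18) has one knuckle beyond that edge: tube 24 mm outside, 14 mm bore, 40 mm long, along lid y.
- lid_bore (a point): Centre of the bore of the lid's knuckle: in the lid frame (83, 0, 15.5) mm; same axes as the lid. Must come to box_bore, with lid x and y pointing as box x and y.
- lid_grip (a point): Centre of the lid's pull bar, in the lid frame (0, 0, 31) mm; same axes as the lid. The bar is 24 mm wide along lid x.
- pin: Loose brass hinge pin, 8 mm thick, 120 mm long, with a 14 mm head, lying on the table; origin on the table under its middle. Not to be used: leave it.
- beaker: Loose white handled beaker, 88 x 117 x 110 mm, standing at the left; origin at the centre of its underside. Leave it.
- tin_3: Loose closed round metal tin, 68 mm across, 40 mm high, standing behind the lid; origin at the centre of its underside. Leave it.

How it is judged:
By the outcome, as a careful person would: the job done as asked, in the order asked, and still so for the second after the job is handed in, while the arm keeps its last pose, push and grip.
It also fails if it takes over 48 s, if anything falls off the work surface, if the arm or the gripper's body presses on something with over 40 N, if the wrist force passes 120 N, or if a joint passes its speed limit or range.

### The arm

A 6-joint arm with a two-finger parallel gripper is mounted at the origin on a cart in front of the work surface, level with it; the furniture and walls round the work are solid. World frame = base frame: x ahead of the robot, y to its left, z up, the work surface at z = 0. Lengths are in mm, angles in rad, forces in N, time in s.
With the tool pointing down it reaches from about 250 to 725 mm from the base axis. Payload 9.7 kg.
Tool frame: the origin (TCP) lies on the centre line of the jaws, within the pads' length; the fingertips stand 11 mm ahead of it and the grasp point (between the pads) lies 8 mm behind it; z points along the fingers, y is the line along which they close (so a half turn about z gives the same grasp; the last joint's range is limited). The gripper opens to 85 mm and grips with 20 to 120 N. Pads are 22 mm wide; open, the fingers measure 114 mm over their backs; the gripper's body (76 mm by 85 mm) begins 54 mm behind the grasp point. The pads swing forward as they close: fully open they stand 13 mm farther back than shut.
Start: joints at [1.124, 0.087, 0.176, 1.66, 0, 1.571], TCP at [237.642, 496.007, 242.284] pointing down, gripper open.
Joint ranges: [-3.13, 3.13], [-0.85, 1.81], [-1.15, 1.24], [-2.2, 2.28], [-1.44, 1.52], [-3.14, 3.14]. Speed limits (rad/s): [2.22, 2.22, 2.57, 3.14, 3.14, 3.14].

### API

Orientations are given as a unit quaternion [w, x, y, z].
In Python, from bench import observe, get_image, finish_job gives the robot as it stands.
- The arm moves only by the shell command python3 -m inch 'ROWS' [OPENING] [FORCE]. ROWS is JSON, a list of rows, each a list of 2 entries, a list of its own where there are three numbers: the shift along the tool's x, y, z in m, then the turn about the tool's z in rad. A call has 1 to 10 rows; each row is the pose to reach, as a shift and turn from the pose commanded when the call began, along the tool's axes at that moment; what a row does not reach only later rows make up. A row lasts 1/8 s, in which the tool goes at most 62.5 mm and 10.7 degrees, less where a joint would pass 70% of its speed; a pose out of reach is approached as far as the arm can. A call with a gripper value outside its range is refused whole. OPENING is the opening, from 0 (shut) to 1 (fully open), set as the call begins (- or left out, the last holds). The fingers move at their own pace and stop on an object; FORCE is the grip in N (left out, the last holds). Time passes only in rows, so rows that repeat a pose let the fingers close. It gives the time, the measured TCP pose, the force, the opening and the grip force at its end, in the units of the state.
- observe(): the state, without advancing time (a new reading comes with each control period).
- get_image(name): name is "scene" or "top"; returns a dict with "color" (480x640x3 uint8, red, green, blue), "range_z" (480x640 float32, mm along the optical axis (not along the pixel's ray), 0 where there is no reading), "fov_y" (degrees; the focal length in pixels is half the picture's height over the tangent of half this angle, whatever the lens; pixels are square), "cx", "cy" (the principal point, pixels), "D" ([k1, k2, p1, p2, k3] as OpenCV has them; the pictures are not rectified), "view" (4x4, takes a point from world to camera coordinates). Camera axes: x right, y down, z forward; pixel columns grow to the right and rows downward; lengths in mm; the calibration is good to about 2 mm. A picture is of the moment at which its call begins.
- finish_job(): hands the job in; it is judged then, once.
The state is a dict: "clock": time; "joints": joint angles; "qd": joint speeds; "joint_torque": joint torques, N m; "position": TCP position; "eef_rot": TCP orientation; "ft_force": force on the tool from outside, world axes, zero at the start; "wrist_torque": the same for the moment, N m; "finger_gap": opening from 0.0 (shut) to 1.0 (fully open); "grip_force": force on a finger pad.
Only numpy, scipy, OpenCV 4.12 (cv2) and the standard library are available. Lean on these libraries where they do the work, as an engineer would, in place of code of your own. Each camera call takes 0.05 s, during which the arm holds its last target. There are 200 camera calls.

## Working session

There is one attempt and no reset: what is moved stays moved. The work goes in short steps, Python scripts to look and compute and a shell command to move; the robot and the scene stay as the last step left them, time stands still between calls to the robot, and variables do not carry over. Pictures are saved under pics/ and viewed, at most 10 in all, crops included, and the job is handed in when it is done.

```bash
ls; mkdir -p pics
cat > h.py <<'E'
import numpy as np, cv2, pickle
from bench import observe, get_image
def grab(tag):
    d={n:get_image(n) for n in("scene","top")}
    pickle.dump(d,open(tag+".pkl","wb")); return d
def load(tag): return pickle.load(open(tag+".pkl","rb"))
def K(d):
    f=240/np.tan(np.radians(d["fov_y"])/2); return np.array([[f,0,d["cx"]],[0,f,d["cy"]],[0,0,1.]])
def cloud(d):
    v,u=np.mgrid[0:480,0:640]; p=np.stack([u,v],-1).reshape(-1,1,2).astype(float)
    n=cv2.undistortPoints(p,K(d),np.array(d["D"],float)).reshape(480,640,2)
    z=d["range_z"]; c=np.dstack([n*z[...,None],z]); V=np.array(d["view"])
    w=(c-V[:3,3])@V[:3,:3]; w[z<=0]=np.nan; return w
def ray(d,u,v):
    n=cv2.undistortPoints(np.array([[[u,v]]],float),K(d),np.array(d["D"],float))[0,0]; V=np.array(d["view"])
    return -V[:3,:3].T@V[:3,3], V[:3,:3].T@np.array([*n,1.])
def tri(d1,p1,d2,p2):
    o1,r1=ray(d1,*p1);o2,r2=ray(d2,*p2); r1/=np.linalg.norm(r1);r2/=np.linalg.norm(r2)
    s=np.linalg.lstsq(np.c_[r1,-r2],o2-o1,rcond=None)[0]; a=o1+s[0]*r1;b=o2+s[1]*r2
    return (a+b)/2,np.linalg.norm(a-b)
def proj(d,P):
    V=np.array(d["view"]); return cv2.projectPoints(np.array(P,float).reshape(-1,1,3),cv2.Rodrigues(V[:3,:3])[0],V[:3,3],K(d),np.array(d["D"],float))[0][:,0]
E
python3 - <<'E'
from h import *
d=grab("a")
for n in d:
    cv2.imwrite(f"pics/{n}0.png",d[n]["color"][...,::-1]); x=d[n]; print(n,x["fov_y"],x["cx"],x["cy"],x["D"],np.round(x["view"],3).tolist())
print(observe())
E
```

```text
pics
scene 46.226198872518125 314.4609998416429 245.33560515204672 [-0.1394376  0.         0.         0.         0.       ] [[0.729, -0.685, 0.003, -397.848], [-0.474, -0.507, -0.72, 347.408], [0.494, 0.524, -0.694, 1090.74], [0.0, 0.0, 0.0, 1.0]]
top 52.192584410917945 315.6999061274074 252.4345331198774 [-0.0709582  0.         0.         0.         0.       ] [[-0.023, -1.0, -0.011, 51.404], [-0.984, 0.025, -0.176, 575.457], [0.176, 0.007, -0.984, 1176.537], [0.0, 0.0, 0.0, 1.0]]
{'clock': 0.1, 'joints': array([1.12398988e+00, 8.74077440e-02, 1.75194376e-01, 1.65981165e+00,
       1.11133377e-05, 1.57079913e+00]), 'qd': array([ 0.00058872, -0.00110288,  0.00202034, -0.00021675,  0.00138373,
       -0.00121955]), 'joint_torque': array([ 9.43551495e-04, -5.21560013e+01,  4.65654588e+01,  1.59541302e-02,
        7.68011319e-05,  7.28341377e-06]), 'position': array([237.55754955, 495.82515262, 241.64274869]), 'eef_rot': array([-1.41526046e-04,  2.21550879e-01,  9.75148620e-01, -5.97849061e-04]), 'ft_force': array([-0.49623083, -0.06760028,  0.01423653]), 'wrist_torque': array([-0.03126862, -0.02622681, -0.0046578 ]), 'grip_force': 0.0, 'finger_gap': 1.0008126796756107}
```

View pics/scene0.png

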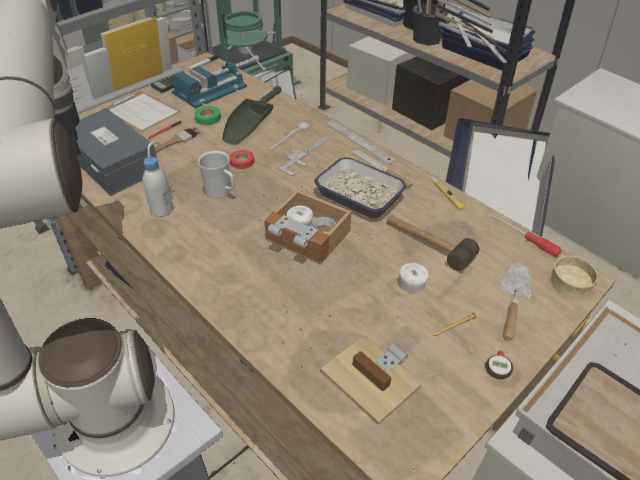

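View pics/top0.png

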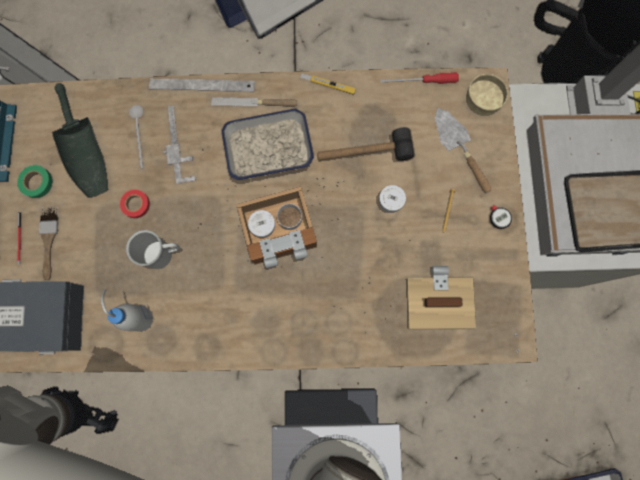

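The scene view shows the box at about (308,228), with its knuckles toward the robot, and the lid at (371,377). In the top view the box is at (277,226) and the lid at (441,302). I'll enlarge both in one picture.

Run:
```python
from h import *
d=load("a")
def crop(n,u,v,w,h,s): return cv2.resize(d[n]["color"][v:v+h,u:u+w,::-1],None,fx=s,fy=s,interpolation=cv2.INTER_CUBIC)
a=[crop("top",230,180,100,75,4),crop("top",395,260,100,75,4),crop("scene",258,190,100,75,4),crop("scene",315,335,120,90,10/3)]
m=np.vstack([np.hstack(a[:2]),np.hstack(a[2:])]); print(m.shape); cv2.imwrite("pics/c0.png",m)
for n in d:
    w=cloud(d[n])
    for nm,c,zr in(("lidpanel",(400,-330),(8,24)),):
        pass
    # coarse
    for (u,v) in ([(277,245),(441,302),(420,285),(440,282),(392,197)] if n=="top" else [(300,235),(371,370),(345,370),(395,356),(413,272)]): print(n,u,v,np.round(w[v,u],1))
```

```text
(600, 800, 3)
scene 300 235 [578.9  87.   75.4]
scene 371 370 [ 435.1 -284.2   47.4]
scene 345 370 [ 414.1 -233.2   13.2]
scene 395 356 [ 514.3 -283.4   17.3]
scene 413 272 [ 714.4 -162.7   39.1]
top 277 245 [593.5 132.3  74.4]
top 441 302 [ 444.7 -269.6   48.1]
top 420 285 [ 492.  -226.9   13.4]
top 440 282 [ 498.  -278.2   16. ]
top 392 197 [ 718.7 -162.8   40.9]
```

View pics/c0.png

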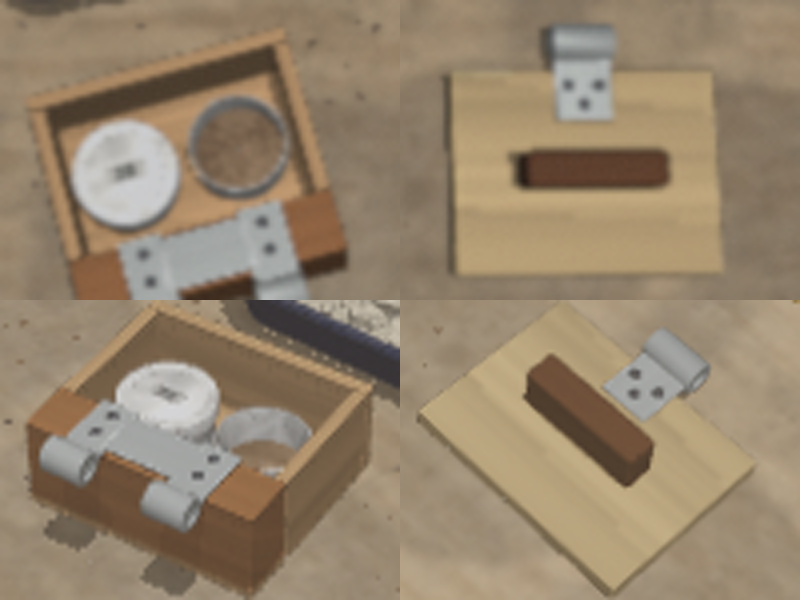

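Run:
```python
from h import *
d=load("a")
R={"lidpanel":((360,560),(-400,-150),(9,16.5)),"lidbar":((360,560),(-400,-150),(44,52)),"boxrim":((530,780),(0,260),(66,71.5))}
for n in d:
    w=cloud(d[n])
    for k,(X,Y,Z) in R.items():
        m=(w[...,0]>X[0])&(w[...,0]<X[1])&(w[...,1]>Y[0])&(w[...,1]<Y[1])&(w[...,2]>Z[0])&(w[...,2]<Z[1])
        if k!="boxrim": 
            nn,l,s,_=cv2.connectedComponentsWithStats(m.astype(np.uint8)); m=l==1+np.argmax(s[1:,4])
        p=w[m]; r=cv2.minAreaRect(p[:,:2].astype(np.float32)); print(n,k,m.sum(),np.round(r[0],1),np.round(r[1],1),round(r[2],2),"z",np.median(p[:,2]).round(1))
    m=(w[...,2]>75)&(w[...,0]>520)&(w[...,0]<640)&(w[...,1]>0)&(w[...,1]<260);print(m.sum(),w[m].max(0))
T=d["top"]["color"][225:275,235:325,::-1];S=d["scene"]["color"][205:265,255:345,::-1]
f=lambda a:cv2.resize(a,None,fx=5.4,fy=5.4,interpolation=cv2.INTER_CUBIC)
m=np.vstack([f(T),f(S)]);print(m.shape)
m=np.hstack([m,np.zeros((m.shape[0],2,3),np.uint8)]);L=np.vstack([cv2.resize(d["top"]["color"][262:284,425:457,::-1],None,fx=9,fy=9,interpolation=cv2.INTER_CUBIC),cv2.resize(d["scene"]["color"][340:372,375:407,::-1],None,fx=9,fy=9,interpolation=cv2.INTER_CUBIC)]);print(L.shape)
L=cv2.copyMakeBorder(L,0,m.shape[0]-L.shape[0],0,0,cv2.BORDER_CONSTANT);cv2.imwrite("pics/c1.png",np.hstack([m,L]))
```

```text
scene lidpanel 3512 [ 446.8 -278.8] [172.9 141.3] 88.69 z 12.6
scene lidbar 348 [ 442.5 -279.2] [89.  24.5] 87.55 z 46.4
scene boxrim 785 [633.9 129.9] [181.5 171.2] 14.35 z 68.8
163 [613.81321299 165.66749212  86.43215729]
top lidpanel 2220 [ 444.7 -278. ] [171.5 129.7] 89.05 z 14.0
top lidbar 283 [ 445.7 -276.6] [87.3 22.5] 88.56 z 48.4
top boxrim 901 [637.5 132.3] [179.3 170.2] 14.45 z 69.3
387 [629.44377599 194.04512092  87.50452821]
(594, 486, 3)
(486, 288, 3)
```

View pics/c1.png

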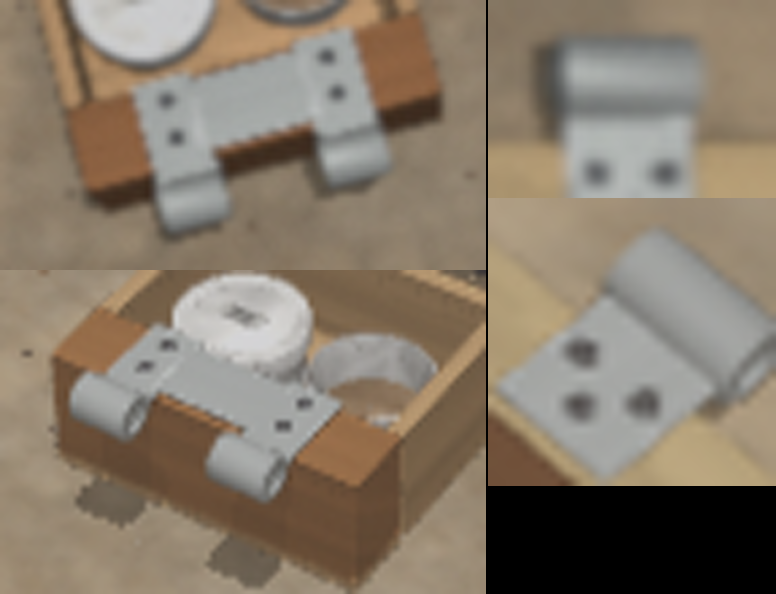

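```bash
cat > fit.py <<'E'
from h import *
from scipy.optimize import least_squares
def T(p,P): c,s=np.cos(p[3]),np.sin(p[3]); P=np.array(P,float); return P@np.array([[c,-s,0],[s,c,0],[0,0,1]]).T+p[:3]
def fit(d,obs,x0):
    f=lambda p:np.concatenate([(proj(d[n],T(p,[o[0] for o in L]))-np.array([o[1] for o in L])).ravel() for n,L in obs.items()])
    return least_squares(f,x0,loss="soft_l1"),f
def px(o,s,L): return [(P,((u+.5)/s-.5+o[0],(v+.5)/s-.5+o[1])) for P,(u,v) in L]
def knuckle(y0,y1,c):
    a=np.linspace(0,2*np.pi,24); return [[(c[0]+r*np.cos(t),y,c[1]+r*np.sin(t)) for t in a] for y in(y0,y1) for r in (12,7)]
BOX=[[(-75,85,70),(-75,-85,70),(75,-85,70),(75,85,70),(-75,85,70)],[(-35,85,70),(-35,-85,70)],[(-75,85,70),(-75,85,0),(-75,-85,0),(-75,-85,70)]]+knuckle(23,53,(-93,71.5))+knuckle(-23,-53,(-93,71.5))
LID=[[(-65,85,14),(-65,-85,14),(65,-85,14),(65,85,14),(-65,85,14)],[(-12,45,48),(-12,-45,48),(12,-45,48),(12,45,48),(-12,45,48)]]+knuckle(-20,20,(83,15.5))
def draw(d,n,models,o,w,h,s):
    m=cv2.resize(d[n]["color"][o[1]:o[1]+h,o[0]:o[0]+w,::-1],None,fx=s,fy=s,interpolation=cv2.INTER_CUBIC)
    for p,M,c in models:
        for L in M: 
            q=(proj(d[n],T(p,L))-o+.5)*s-.5; cv2.polylines(m,[np.round(q*8).astype(np.int32)],False,c,1,cv2.LINE_AA,3)
    return m
E
python3 - <<'E'
from fit import *
d=load("a")
box={"top":px((235,225),5.4,[((-75,85,70),(91,190)),((-75,-85,70),(441,97)),((-35,-85,70),(418,14)),((-35,85,70),(70,112))])+px((230,180),4,[((75,85,70),(27,103)),((75,-85,70),(283,33))]),
"scene":px((255,205),5.4,[((-75,85,70),(55,87)),((-75,-85,70),(360,217)),((-35,85,70),(92,40)),((-35,-85,70),(398,162))])+px((258,190),4,[((75,85,70),(150,5)),((75,-85,70),(372,85))])}
lid={"top":px((395,260),4,[((65,85,14),(51,73)),((65,-85,14),(313,72)),((-65,-85,14),(321,272)),((-65,85,14),(55,274))]),
"scene":px((315,335),10/3,[((65,85,14),(165,5)),((65,-85,14),(355,165)),((-65,-85,14),(212,285)),((-65,85,14),(20,110))])}
for nm,o,x0 in(("box",box,[650,135,0,.25]),("lid",lid,[445,-278,0,-.02])):
    r,f=fit(d,o,x0); print(nm,np.round(r.x,4)); print(np.round(f(r.x),1)); np.save(nm,r.x)
    for n in o: r,_=fit(d,{n:o[n]},x0); print("  ",n,np.round(r.x,3))
b,l=np.load("box.npy"),np.load("lid.npy")
print("bores",T(b,[(-93,0,71.5)]),T(l,[(83,0,15.5)]),"grip",T(l,[(0,0,31)]))
C=(0,255,0)
m=np.vstack([np.hstack([draw(d,"top",[(b,BOX,C)],(230,180),100,75,4),draw(d,"top",[(l,LID,C)],(395,260),100,75,4)]),np.hstack([draw(d,"scene",[(b,BOX,C)],(258,190),100,75,4),draw(d,"scene",[(l,LID,C)],(320,340),100,75,4)])])
cv2.imwrite("pics/o0.png",m)
E
```

```text
box [ 6.498087e+02  1.356899e+02 -5.405500e+00  2.625000e-01]
[-0.6  1.8  0.5 -0.2  0.2  0.2 -0.8  1.  -0.8  0.  -0.3 -0.9 -1.  -0.1
 -0.2  0.4  1.1 -0.1  1.2  1.   0.9 -1.5  0.5  0.2]
   top [ 6.56021e+02  1.36831e+02 -2.87670e+01  2.53000e-01]
   scene [ 6.61490e+02  1.50212e+02 -2.15650e+01  2.76000e-01]
lid [ 4.454622e+02 -2.785606e+02 -5.789200e+00 -2.990000e-02]
[-0.4 -0.4 -0.4  0.  -0.1  0.8 -0.2  0.3  0.1 -1.3  1.1 -0.2  0.2  1.9
 -0.2  0.1]
   top [ 4.46458e+02 -2.81291e+02 -1.41230e+01 -2.70000e-02]
   scene [ 4.57191e+02 -2.69244e+02 -2.83760e+01 -3.00000e-02]
bores [[559.9946917  111.55596872  66.09452304]] [[ 528.42519361 -281.04022989    9.71083639]] grip [[ 445.4622425  -278.560564     25.21083639]]
```

View pics/o0.png

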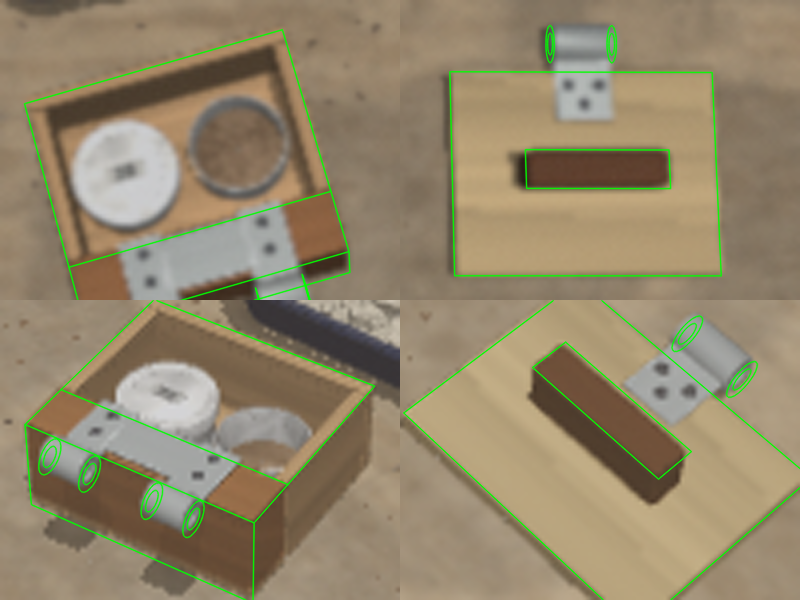

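The overlay matches both objects to within about 1 px. Depth gives the lid top at 13–14 mm and the bar top at 46–48 mm, so z≈0 holds for both, and the −5 mm z offset is common calibration bias. First I'll move over the lid.

```bash
cat > go.py <<'E'
import sys,numpy as np
from scipy.spatial.transform import Rotation as Ro
from bench import observe
# usage: go.py x y z yaw(tool y dir) -> shift in current tool axes, m; turn
o=observe(); q=o["eef_rot"]; R=Ro.from_quat(np.r_[q[1:],q[0]]).as_matrix()
x,y,z,a=map(float,sys.argv[1:]); cur=np.arctan2(R[1,1],R[0,1])
print("pos",o["position"].round(2),"toolY",cur.round(4),"zaxis",R[:,2].round(4),"q",o["joints"].round(3),"F",o["ft_force"].round(2),"gap",round(o["finger_gap"],3),"t",o["clock"])
print("shift",np.round(R.T@(np.array([x,y,z])-o["position"])/1e3,4),"turn",round((cur-a+np.pi/2)%np.pi-np.pi/2,4))
E
python3 -m inch '[[[-0.02,-0.023,0],0.06],[[-0.052,-0.061,0],0.17],[[-0.087,-0.101,0],0.28],[[-0.122,-0.142,0],0.40],[[-0.157,-0.183,0],0.52],[[-0.192,-0.223,0],0.64],[[-0.227,-0.264,0],0.76],[[-0.262,-0.305,0],0.88],[[-0.297,-0.345,0],1.0],[[-0.332,-0.386,0],1.12]]' 1
python3 go.py 445.5 -278.3 110 -0.027
```

```text
clock: 1.35
position: [370.3, 2.7, 242.2]
eef_rot: [0.0, 0.707, 0.707, 0.0]
ft_force: [0.9, -0.2, -0.1]
finger_gap: 1.003
grip_force: 0.0
pos [370.31   2.7  242.21] toolY 0.0001 zaxis [ 4.e-04  1.e-04 -1.e+00] q [ 0.007 -0.338 -0.206  1.703  0.     1.578] F [ 0.94 -0.22 -0.1 ] gap 1.003 t 1.35
shift [-0.281   0.0751  0.1322] turn 0.0271
```

```bash
python3 -m inch '[[[-0.045,0.012,0.01],0.01],[[-0.09,0.024,0.03],0.02],[[-0.135,0.036,0.05],0.027],[[-0.18,0.048,0.075],0.027],[[-0.225,0.06,0.1],0.027],[[-0.265,0.071,0.12],0.027],[[-0.281,0.075,0.132],0.027],[[-0.281,0.075,0.132],0.027],[[-0.281,0.075,0.132],0.027]]'
python3 go.py 445.5 -278.3 31 -0.027
python3 - <<'E'
from fit import *
d=grab("b"); l=np.load("lid.npy"); C=(0,255,0)
cv2.imwrite("pics/o1.png",np.hstack([draw(d,"top",[(l,LID,C)],(395,240),100,120,4),draw(d,"scene",[(l,LID,C)],(320,310),100,120,4)]))
E
```

```text
clock: 2.48
position: [446.4, -275.5, 111.0]
eef_rot: [0.0, 0.715, 0.699, 0.0]
ft_force: [0.8, 0.7, 0.3]
finger_gap: 0.999
grip_force: 0.0
pos [ 446.43 -275.46  111.  ] toolY -0.0224 zaxis [ 4.e-04 -0.e+00 -1.e+00] q [-0.553  0.016 -0.151  1.403  0.     1.04 ] F [0.82 0.7  0.34] gap 0.999 t 2.475
shift [-0.0029 -0.0009  0.08  ] turn 0.0046
```

View pics/o1.png

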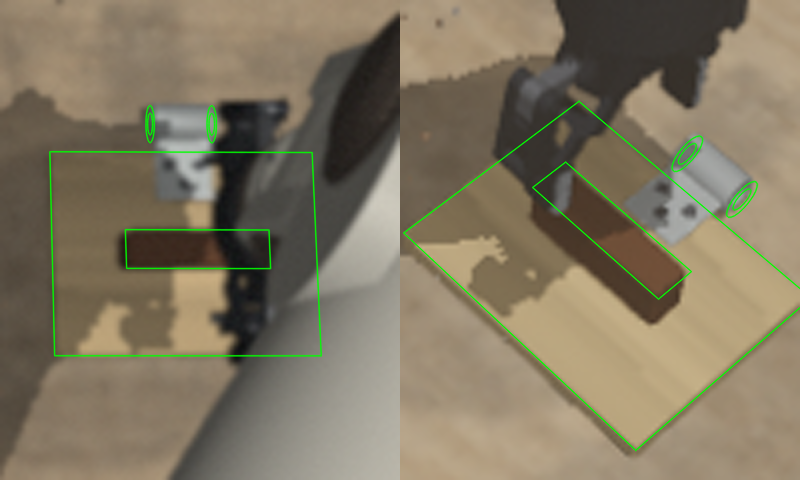

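```bash
python3 -m inch '[[[-0.002,-0.001,0.03],0.005],[[-0.003,-0.001,0.06],0.005],[[-0.003,-0.001,0.076],0.005],[[-0.003,-0.001,0.082],0.005],[[-0.003,-0.001,0.082],0.005],[[-0.003,-0.001,0.082],0.005]]'
python3 -m inch '[[[0,0,0],0],[[0,0,0],0],[[0,0,0],0],[[0,0,0],0],[[0,0,0],0],[[0,0,0],0],[[0,0,0],0],[[0,0,0],0]]' 0 80
python3 go.py 445.5 -278.3 29 -0.027
```

```text
clock: 3.32
position: [445.9, -279.5, 29.4]
eef_rot: [0.001, 0.717, 0.697, 0.0]
ft_force: [0.0, -0.2, 0.1]
finger_gap: 1.003
grip_force: 0.0
clock: 4.32
position: [445.6, -279.4, 28.6]
eef_rot: [0.0, 0.717, 0.697, 0.0]
ft_force: [0.3, -0.0, 5.4]
finger_gap: 0.267
grip_force: 79.7
pos [ 445.55 -279.35   28.65] toolY -0.028 zaxis [ 6.e-04 -4.e-04 -1.e+00] q [-0.56   0.054 -0.273  1.243  0.     1.039] F [ 0.29 -0.05  5.43] gap 0.267 t 4.325
shift [ 0.0011 -0.0001 -0.0004] turn -0.001
```

```bash
python3 -m inch '[[[0,0,-0.01],0],[[0,0,-0.03],0],[[0,0,-0.06],0],[[0,0,-0.09],0],[[0,0,-0.09],0]]'
python3 go.py 412 71.7 118 0.258
```

```text
clock: 4.95
position: [446.1, -279.7, 120.1]
eef_rot: [0.001, 0.717, 0.697, 0.0]
ft_force: [-0.4, 0.0, -5.2]
finger_gap: 0.27
grip_force: 79.1
pos [ 446.1  -279.74  120.09] toolY -0.028 zaxis [ 0.0026 -0.0016 -1.    ] q [-0.56   0.016 -0.133  1.418 -0.     1.039] F [-0.39  0.01 -5.16] gap 0.27 t 4.95
shift [ 0.3503 -0.0439  0.0014] turn -0.286
```

```bash
python3 -m inch '[[[0.015,-0.002,0],-0.01],[[0.05,-0.006,0],-0.04],[[0.09,-0.011,0],-0.08],[[0.135,-0.017,0],-0.12],[[0.18,-0.023,0],-0.16],[[0.225,-0.028,0],-0.2],[[0.27,-0.034,0],-0.24],[[0.31,-0.039,0],-0.27],[[0.338,-0.042,0],-0.286],[[0.35,-0.044,0],-0.286]]'
python3 -m inch '[[[0,0,0.01],0],[[0,0,0.025],0],[[0,0,0.033],0],[[0,0,0.033],0],[[0,0,0.033],0],[[0,0,0.033],0]]'
python3 go.py 412 71.7 84.7 0.258
cat > shot.py <<'E'
import sys
from fit import *
d=grab(sys.argv[1]); 
f=lambda n,o,w,h,s:cv2.resize(d[n]["color"][o[1]:o[1]+h,o[0]:o[0]+w,::-1],None,fx=s,fy=s,interpolation=cv2.INTER_CUBIC)
cv2.imwrite("pics/%s.png"%sys.argv[1],np.hstack([f("top",(230,180),100,150,4),f("scene",(230,180),100,150,4)]))
E
python3 shot.py c
```

```text
clock: 6.2
position: [409.7, 73.3, 116.7]
eef_rot: [-0.001, 0.609, 0.793, -0.001]
ft_force: [0.3, -0.5, -3.3]
finger_gap: 0.27
grip_force: 78.8
clock: 6.95
position: [411.4, 71.8, 85.7]
eef_rot: [0.0, 0.61, 0.792, 0.0]
ft_force: [0.6, 0.1, -3.3]
finger_gap: 0.271
grip_force: 78.9
pos [411.42  71.78  85.71] toolY 0.2577 zaxis [ 7.e-04  1.e-04 -1.e+00] q [ 0.173 -0.237 -0.431  1.377  0.     1.486] F [ 0.55  0.06 -3.32] gap 0.271 t 6.95
shift [-0.0002  0.0005  0.001 ] turn -0.0003
```

View pics/c.png

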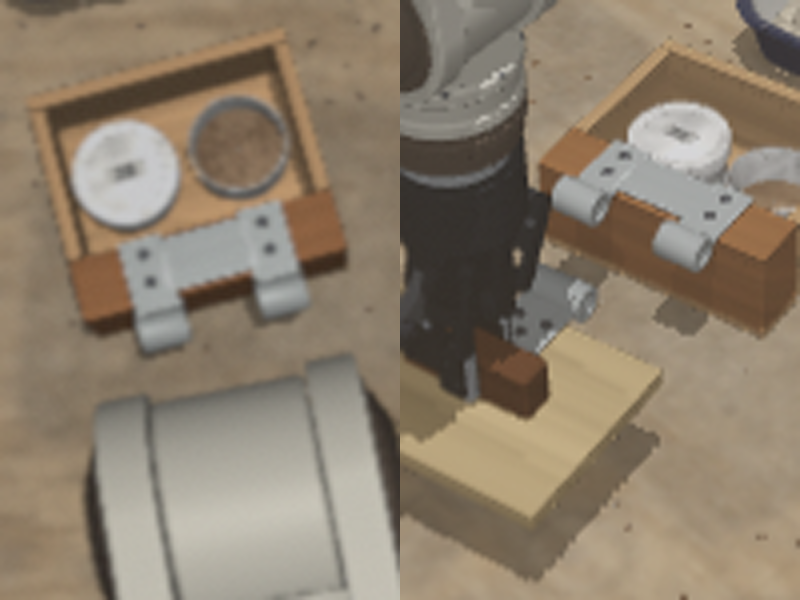

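The top view of the lid is hidden by the arm. In the scene view the lid is level, with its knuckle at about (575,290) in the crop, facing the gap. I'll refine the relative pose by aligning model edges to sub-pixel in the scene view, where the calibration bias is shared by lid and box.

```bash
cat > edge.py <<'E'
from fit import *
from scipy.optimize import minimize
from scipy.ndimage import map_coordinates
def seg(a,b,t0=0.03,t1=.97,n=60): t=np.linspace(t0,t1,n)[:,None]; return (1-t)*np.array(a,float)+t*np.array(b,float)
def circ(y,c,r=12,a0=0,a1=2*np.pi):
    a=np.linspace(a0,a1,40); return np.c_[c[0]+r*np.cos(a),0*a+y,c[1]+r*np.sin(a)]
def grad(d):
    g=cv2.GaussianBlur(cv2.cvtColor(d["color"],cv2.COLOR_RGB2LAB).astype(np.float32),(0,0),1.0)
    return np.sqrt(sum(cv2.Sobel(g[...,i],cv2.CV_32F,1,0)**2+cv2.Sobel(g[...,i],cv2.CV_32F,0,1)**2 for i in range(3)))
def efit(views,x0,free,cyl=()):
    """views: list of (d,list of point arrays); cyl: (c,y0,y1) silhouettes added in each view"""
    G=[grad(d) for d,_ in views]; x0=np.array(x0,float); free=list(free); sc=np.array([1,1,1,.01])[free]
    def pts(p,d,L):
        L=list(L); V=np.array(d["view"]); o=-V[:3,:3].T@V[:3,3]; c,s=np.cos(p[3]),np.sin(p[3]); ol=(o-p[:3])@np.array([[c,-s,0],[s,c,0],[0,0,1]])
        for cc,y0,y1 in cyl:
            th=np.arctan2(ol[2]-cc[1],ol[0]-cc[0]); al=np.arccos(12/np.hypot(ol[2]-cc[1],ol[0]-cc[0]))
            for a in(th+al,th-al): q=(cc[0]+12*np.cos(a),cc[1]+12*np.sin(a)); L.append(seg((q[0],y0,q[1]),(q[0],y1,q[1]),.1,.9,20))
        return T(p,np.vstack(L))
    def cost(q):
        p=x0.copy(); p[free]+=q*sc; s=0
        for (d,L),g in zip(views,G):
            uv=proj(d,pts(p,d,L)); s-=np.minimum(map_coordinates(g,uv.T[::-1],order=1),120).mean()
        return s
    best=min((minimize(cost,rng,method="Nelder-Mead",options=dict(xatol=.01,fatol=.001,initial_simplex=rng+np.vstack([np.zeros(len(free)),2.5*np.eye(len(free))]))) for rng in np.random.default_rng(0).uniform(-3,3,(14,len(free)))),key=lambda r:r.fun)
    p=x0.copy(); p[free]+=best.x*sc; return p,best.fun
kb=((-93,71.5),23,53),((-93,71.5),-53,-23); kl=(((83,15.5),-20,20),)
def boxL(n):
    L=[seg((75,85,70),(75,-85,70)),seg((-75,85,70),(75,85,70)),seg((75,-85,70),(-75,-85,70)),seg((-75,-55,70),(-75,-85,70)),seg((-75,85,70),(-75,57,70)),seg((-35,85,70),(-35,58,70)),seg((-35,-58,70),(-35,-85,70))]
    if n=="scene": L+=[seg((-75,-85,70),(-75,-85,5))]+[circ(y,(-93,71.5)) for y in(23,-53)]
    return L
def lidL(n): return [seg((65,85,14),(65,22,14)),seg((65,-22,14),(65,-85,14)),seg((65,-85,14),(-65,-85,14)),seg((-65,-85,14),(-65,85,14)),seg((-65,85,14),(65,85,14)),seg((12,45,48),(12,-45,48)),seg((12,-45,48),(-12,-45,48)),seg((-12,45,48),(-12,-45,48)),seg((12,45,48),(-12,45,48))]+([circ(-20,(83,15.5))] if n=="scene" else [])
lidC=[seg((65,-24,14),(65,-85,14)),seg((65,-85,14),(-65,-85,14)),seg((-65,-85,14),(-65,-10,14)),seg((-12,-20,48),(-12,-45,48)),seg((-12,-45,48),(12,-45,48)),seg((12,-45,48),(12,-20,48)),circ(-20,(83,15.5))]
bore=lambda p,b:T(p,[(-93,0,71.5) if b else (83,0,15.5)])[0]
E
python3 - <<'E'
from edge import *
a=load("a"); c=load("c"); b0=np.load("box.npy"); l0=np.load("lid.npy")
for nm,x0,f,k,isb in(("box",b0,boxL,kb,1),("lid",l0,lidL,kl,0)):
    p,s=efit([(a[n],f(n)) for n in a],x0,range(4),k); print(nm,"joint",p.round(3),s,bore(p,isb).round(2)); np.save(nm+"E",p)
    for n in a:
        x=p.copy(); x[2]=0; p2,s=efit([(a[n],f(n))],x,(0,1,3),k); print("  z=0",n,p2.round(3),s,bore(p2,isb).round(2))
        if isb and n=="scene": np.save("boxS",p2)
bs=np.load("boxS.npy")
p,s=efit([(c["scene"],boxL("scene")[:3]+boxL("scene")[3:])],bs,(0,1,3),kb); print("box c",p.round(3),s)
o=observe()
y=.258; ctr=np.array([411.42+.8*np.sin(y),71.78+.8*np.cos(y),57.05,y])
for z in(57.05,): 
    x=ctr.copy(); x[2]=z
    x[:2]+=bs[:2]-np.load("boxE.npy")[:2]
    p,s=efit([(c["scene"],lidC)],x,(0,1,3),kl); print("lid c",p.round(3),s,"start",x.round(2)); np.save("lidC",p)
bb,lb=bore(bs,1),bore(p,0); cc,ss=np.cos(bs[3]),np.sin(bs[3]); dlt=bb-lb
print("delta world",dlt.round(2),"in box frame",(cc*dlt[0]+ss*dlt[1]).round(2),(-ss*dlt[0]+cc*dlt[1]).round(2),dlt[2].round(2),"dyaw",(bs[3]-p[3]).round(4))
m=np.hstack([draw(c,"scene",[(bs,BOX,(0,255,0)),(p,LID,(0,255,255))],(230,180),130,150,4), draw(a,"top",[(np.load("boxE.npy"),BOX,(0,255,0))],(240,180),70,150,4)]);cv2.imwrite("pics/o2.png",m[:600,:800]);print(m.shape)
E
```

```text
box joint [ 6.54433e+02  1.42006e+02 -1.05980e+01  2.56000e-01] -160.41799926757812 [564.46 118.48  60.9 ]
  z=0 scene [6.47866e+02 1.32861e+02 0.00000e+00 2.51000e-01] -82.55860900878906 [557.77 109.8   71.5 ]
  z=0 top [6.51892e+02 1.42663e+02 0.00000e+00 2.58000e-01] -76.48448181152344 [561.97 118.95  71.5 ]
lid joint [ 4.45123e+02 -2.77811e+02 -4.38600e+00 -2.30000e-02] -164.31375122070312 [ 528.1  -279.71   11.11]
  z=0 scene [ 4.42567e+02 -2.78859e+02  0.00000e+00 -2.00000e-02] -73.11079406738281 [ 525.55 -280.51   15.5 ]
  z=0 top [ 4.45712e+02 -2.78412e+02  0.00000e+00 -3.40000e-02] -91.7586669921875 [ 528.67 -281.19   15.5 ]
box c [6.47819e+02 1.32793e+02 0.00000e+00 2.52000e-01] -83.90013122558594
lid c [4.05392e+02 6.98140e+01 5.70500e+01 2.76000e-01] -86.62109375 start [4.0506e+02 6.3410e+01 5.7050e+01 2.6000e-01]
delta world [72.51 17.41 -1.05] in box frame 74.56 -1.11 -1.05 dyaw -0.0249
(600, 800, 3)
```

View pics/o2.png

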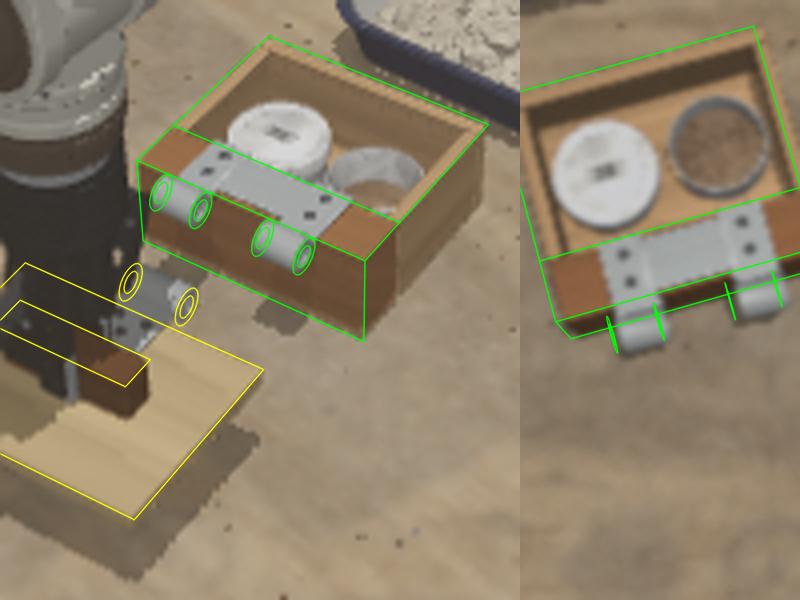

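The box overlay sits well on its corners and knuckles, with knuckle ends at about (201,211) and (304,257). The lid overlay is also close, with its end at about (186,302). I'll move to about 30 mm short and measure again there, where the shared bias cancels best.

```bash
python3 -m inch '[[[0,0.006,0],0],[[0,0.018,0],0],[[0,0.03,0],0],[[0,0.04,0.001],0],[[0,0.042,0.001],0],[[0,0.042,0.001],0],[[0,0.042,0.001],0],[[0,0.042,0.001],0]]'
python3 go.py 412 71.7 84.7 0.258
python3 - <<'E'
from edge import *
d=grab("e"); np.set_printoptions(suppress=True)
c=load("c"); o=observe(); P=o["position"]; bs=np.load("boxS.npy")
for nm,dd,P in(("c",c,np.array([411.42,71.78,85.71])),("e",d,P)):
    z=P[2]-28.65; s=dd["scene"]
    for yb in(.252,.257):
        x=bs.copy(); x[3]=yb; pb,sb=efit([(s,boxL("scene"))],x,(0,1),kb)
        for fr,yl in(((0,1),.258),((0,1),.264),((0,1,3),.262)):
            x=np.array([P[0]-6,P[1]-2,z,yl]); p,sl=efit([(s,lidC)],x,fr,kl)
            D=bore(pb,1)-bore(p,0); cc,ss=np.cos(.256),np.sin(.256)
            print(nm,pb.round(3)[[0,1,3]],round(float(sb),1),p.round(3),round(float(sl),1),"D box",np.round([cc*D[0]+ss*D[1],-ss*D[0]+cc*D[1],D[2]],2),"lid-TCP",(p[:2]-P[:2]).round(1))
# plane heights from depth
w=cloud(d["scene"])
def h(p,loc,r=5):
    q=T(p,[loc])[0]; u,v=np.round(proj(d["scene"],[q])[0]).astype(int); a=w[v-1:v+2,u-1:u+2].reshape(-1,3); return np.nanmedian(a,0).round(1)
print("lid panel z",[h(p,l) for l in((30,-60,14),(0,-65,14),(-30,-60,14),(-40,-30,14))],"rail z",[h(pb,l) for l in((-55,-70,70),(-55,70,70),(-50,-75,70))])
f=lambda n,o,w,h,s:cv2.resize(d[n]["color"][o[1]:o[1]+h,o[0]:o[0]+w,::-1],None,fx=s,fy=s,interpolation=cv2.INTER_CUBIC)
cv2.imwrite("pics/e.png",f("scene",(245,200),100,75,8))
E
```

```text
clock: 8.05
position: [451.6, 82.5, 84.4]
eef_rot: [0.0, 0.61, 0.792, 0.0]
ft_force: [0.1, -0.4, -3.3]
finger_gap: 0.267
grip_force: 78.9
pos [451.58  82.53  84.39] toolY 0.258 zaxis [ 1.e-04  0.e+00 -1.e+00] q [ 0.181 -0.133 -0.345  1.359  0.     1.494] F [ 0.12 -0.4  -3.27] gap 0.267 t 8.05
shift [-0.0004 -0.041  -0.0003] turn -0.0
c [647.808 132.798   0.252] -83.9 [405.627  70.787  57.06    0.258] -86.2 D box [73.99 -1.13 -1.06] lid-TCP [-5.8 -1. ]
c [647.808 132.798   0.252] -83.9 [405.549  70.457  57.06    0.264] -86.4 D box [74.15 -1.33 -1.06] lid-TCP [-5.9 -1.3]
c [647.808 132.798   0.252] -83.9 [405.384  69.809  57.06    0.275] -86.6 D box [74.49 -1.69 -1.06] lid-TCP [-6. -2.]
c [647.716 133.087   0.257] -83.7 [405.627  70.787  57.06    0.258] -86.2 D box [73.97 -1.29 -1.06] lid-TCP [-5.8 -1. ]
c [647.716 133.087   0.257] -83.7 [405.549  70.457  57.06    0.264] -86.4 D box [74.14 -1.49 -1.06] lid-TCP [-5.9 -1.3]
c [647.716 133.087   0.257] -83.7 [405.384  69.809  57.06    0.275] -86.6 D box [74.47 -1.85 -1.06] lid-TCP [-6. -2.]
e [648.218 132.873   0.252] -73.3 [445.566  81.2
[... 202 characters left out ...]
 132.873   0.252] -73.3 [445.003  80.205  55.764   0.286] -94.1 D box [33.97 -2.66  0.24] lid-TCP [-6.7 -2.3]
e [647.871 132.94    0.257] -72.9 [445.566  81.249  55.764   0.258] -92.9 D box [32.8  -1.48  0.24] lid-TCP [-6.1 -1.3]
e [647.871 132.94    0.257] -72.9 [445.549  80.897  55.764   0.264] -93.2 D box [32.91 -1.64  0.24] lid-TCP [-6.1 -1.6]
e [647.871 132.94    0.257] -72.9 [445.003  80.205  55.764   0.286] -94.1 D box [33.65 -2.97  0.24] lid-TCP [-6.7 -2.3]
lid panel z [array([493.5,  35. ,  67.3]), array([465.5,  19.7,  66.7]), array([434.6,  15.2,  67.9]), array([415.1,  39.9,  69. ])] rail z [array([613.3,  51.7,  67.1]), array([475.7,  56.3, 212.1]), array([622.1,  50.7,  66. ])]
```

View pics/e.png

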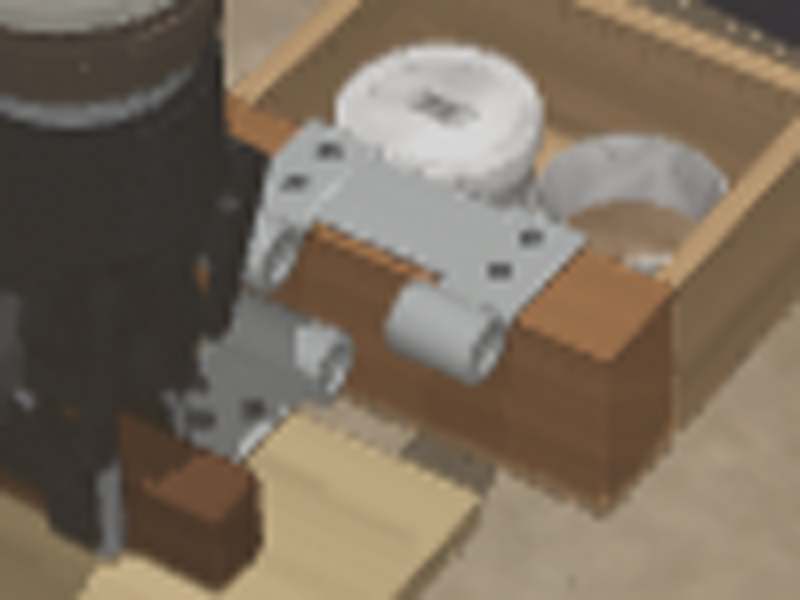

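At about 33 mm short, the lid knuckle (end at about (336,365) in the crop) faces the gap between the box knuckle ends at about (283,255) and (490,348). Next I compare these picks with the model projections.

Run:
```python
from edge import *
d=load("e")["scene"]
pb=np.array([648.1,132.9,0,.254]); pl=np.array([445.55,81.0,55.76,.261])
cr=lambda p,L:((proj(d,T(p,L))-(245,200)+.5)*8-.5).round(0).tolist()
print("box ends y23,-23,-53",cr(pb,[(-93,23,71.5),(-93,-23,71.5),(-93,-53,71.5)]))
print("rail corners",cr(pb,[(-75,-85,70),(-35,-85,70),(-75,-85,0)]))
print("lid end -20, panel corner(65,-85), bar corners",cr(pl,[(83,-20,15.5),(65,-85,14),(12,-45,48),(-12,-45,48)]))
print("goal lid end",cr(pb,[(-93,-20,71.5)]))
# knuckle-only fits: only circle+silhouette, free xy
for nm,x,L,k,yw in(("box",pb,[circ(23,(-93,71.5)),circ(-53,(-93,71.5)),circ(23,(-93,71.5),7),circ(-53,(-93,71.5),7)],((( -93,71.5),-53,-23),),0),("lid",pl,[circ(-20,(83,15.5)),circ(-20,(83,15.5),7)],(((83,15.5),-20,0),),0)):
    p,s=efit([(d,L)],x,(0,1),k); print(nm,p.round(2),s,bore(p,nm=="box").round(2))
```

```text
box ends y23,-23,-53 [[282.0, 261.0], [406.0, 316.0], [489.0, 352.0]]
rail corners [[611.0, 360.0], [680.0, 284.0], [609.0, 522.0]]
lid end -20, panel corner(65,-85), bar corners [[334.0, 375.0], [484.0, 497.0], [263.0, 473.0], [215.0, 524.0]]
goal lid end [[398.0, 312.0]]
box [6.5030e+02 1.3456e+02 0.0000e+00 2.5000e-01] -99.86358642578125 [560.28 111.19  71.5 ]
lid [4.4235e+02 7.8350e+01 5.5760e+01 2.6000e-01] -91.41304016113281 [522.54  99.76  71.26]
```

```bash
cat > cyl.py <<'E'
from edge import *
def cylfit(w,axis_pt,yaw,y0,y1,side,zg=0):
    """axis_pt guess world; side=+1 leaf on +x, -1 on -x; returns axis x,z in frame rotated by yaw"""
    c,s=np.cos(yaw),np.sin(yaw); q=w.reshape(-1,3)-axis_pt; X=c*q[:,0]+s*q[:,1]; Y=-s*q[:,0]+c*q[:,1]; Z=q[:,2]
    x0=np.zeros(2)
    for _ in range(6):
        r=np.hypot(X-x0[0],Z-x0[1]); m=(Y>y0)&(Y<y1)&(r<17)&(r>6)&(side*(X-x0[0])<7)
        f=least_squares(lambda p:np.hypot(X[m]-p[0],Z[m]-p[1])-12,x0,loss="soft_l1"); x0=f.x
    return x0,m.sum(),np.median(np.abs(f.fun)),(Y[m].min(),Y[m].max())
def yspan(w,axis_pt,x0,yaw):
    c,s=np.cos(yaw),np.sin(yaw); q=w.reshape(-1,3)-axis_pt; X=c*q[:,0]+s*q[:,1]-x0[0]; Y=-s*q[:,0]+c*q[:,1]; Z=q[:,2]-x0[1]
    m=(np.abs(np.hypot(X,Z)-12)<3)&(np.abs(Y)<70); return np.sort(Y[m])
E
python3 - <<'E'
from cyl import *
D=load("e"); d=D["scene"]; w=cloud(d); yaw=.256
B=bore(np.array([648.1,132.9,0,.254]),1); L=bore(np.array([445.55,81.0,55.76,.261]),0)
c,s=np.cos(yaw),np.sin(yaw)
loc=lambda P,b:(c*P[0]+s*P[1]+b[0],P[2]+b[1])
for nm,y0,y1 in(("boxR",-50,-26),("boxL",26,50)):
    r=cylfit(w,B,yaw,y0,y1,1); print(nm,np.round(loc(B,r[0]),2),r[1:])
    if nm=="boxR": print(np.round(yspan(w,B,r[0],yaw)[[0,3,-4,-1]],1))
r=cylfit(w,L,yaw,-18,18,-1); print("lid",np.round(loc(L,r[0]),2),r[1:]); ys=yspan(w,L,r[0],yaw); print(ys[[0,2,5]].round(1))
# panel plane & rail plane
def patch(p,x,y,z,tol=8):
    q=w.reshape(-1,3)-p[:3]; cc,ss=np.cos(p[3]),np.sin(p[3]); X=cc*q[:,0]+ss*q[:,1];Y=-ss*q[:,0]+cc*q[:,1];Z=q[:,2]-z
    m=(X>x[0])&(X<x[1])&(Y>y[0])&(Y<y[1])&(abs(Z)<tol); A=np.c_[X[m],Y[m],np.ones(m.sum())]
    return np.linalg.lstsq(A,Z[m]+z+p[2],rcond=None)[0].round(4),m.sum(),np.median(Z[m]+z+p[2]).round(2)
print("lid panel",patch(np.array([445.55,81.0,55.76,.261]),(-58,58),(-78,-52),14)); print("rail",patch(np.array([648.1,132.9,0,.254]),(-70,-40),(-80,-60),70)); print("wall -y",patch(np.array([648.1,132.9,0,.254]),(-30,70),(-83,-77),70))
A=load("a")["scene"]; w=cloud(A); print("lid a",patch(np.array([442.5,-278.8,0,-.025]),(-58,58),(-78,-52),14)); print("rail a",patch(np.array([648.1,132.9,0,.254]),(-70,-40),(-80,-60),70))
L0=bore(np.array([442.5,-278.8,0,-.025]),0); r=cylfit(w,L0,-.025,-18,18,-1); print("lid a knuckle z",(L0[2]+r[0][1]).round(2),"x rel",r)
w=cloud(load("a")["top"]); 
for nm,y0,y1 in(("boxR",-50,-26),("boxL",26,50)):
    Bt=np.array([560.0,111.6,71.5]); r=cylfit(w,Bt,yaw,y0,y1,1); print("top",nm,np.round(loc(Bt,r[0]),2),r[1:])
E
```

```text
boxR [569.   69.3] (np.int64(95), np.float64(1.179576824117996), (np.float64(-49.947921389067204), np.float64(-26.17401764211277)))
[-57.6 -51.8  32.9  43.8]
boxL [568.33  70.63] (np.int64(27), np.float64(1.44885582282431), (np.float64(26.012358448930424), np.float64(43.79607352701436)))
lid [535.23  69.49] (np.int64(74), np.float64(1.2273321552216618), (np.float64(-17.76009938442118), np.float64(17.399517661909837)))
[-19.8 -19.2 -18.1]
lid panel (array([7.00000e-04, 4.70000e-03, 6.80864e+01]), np.int64(426), np.float64(67.8))
rail (array([-1.22000e-02,  3.23000e-02,  6.89118e+01]), np.int64(68), np.float64(67.16))
wall -y (array([4.400000e-03, 4.235000e-01, 1.001663e+02]), np.int64(71), np.float64(66.46))
lid a (array([-5.00000e-04,  6.50000e-03,  1.28091e+01]), np.int64(640), np.float64(12.32))
rail a (array([ 8.90000e-03, -1.65000e-02,  6.72176e+01]), np.int64(68), np.float64(67.99))
lid a knuckle z 13.88 x rel (array([-0.36519562, -1.61994972]), np.int64(124), np.float64(1.0970453449809634), (np.float64(-17.944470819517903), np.float64(17.62235542443116)))
top boxR [572.04  71.47] (np.int64(84), np.float64(1.4653976978002046), (np.float64(-49.89033570505585), np.float64(-26.17188841315944)))
top boxL [572.28  72.23] (np.int64(85), np.float64(1.3739514479964399), (np.float64(26.041118188465287), np.float64(49.7800410845936)))
```

Depth and colour agree: Δx≈33.3 mm, Δy≈−1.2 mm, Δz≈0, and the lid is level. I'll make the y correction first, then go in slowly while watching the force.

```bash
python3 -m inch '[[[-0.0012,0.003,0],0],[[-0.0012,0.007,0],0],[[-0.0012,0.01,0],0],[[-0.0012,0.013,0],0],[[-0.0012,0.016,0],0],[[-0.0012,0.018,0],0],[[-0.0012,0.019,0],0],[[-0.0012,0.019,0],0],[[-0.0012,0.019,0],0]]'
python3 go.py 451.58 82.53 84.39 0.258
cat > rel.py <<'E'
import sys
from cyl import *
D=grab(sys.argv[1]); d=D["scene"]; w=cloud(d); yaw=.256; o=observe(); P=o["position"]; c,s=np.cos(yaw),np.sin(yaw)
pb0=np.array([648.1,132.9,0,.254])
pb,sb=efit([(d,[L for i,L in enumerate(boxL("scene")) if i not in (1,4,5)])],pb0,(0,1),kb[1:])
x=np.array([P[0]-6.1,P[1]-1.3,P[2]-28.65,.258]); p,sl=efit([(d,lidC)],x,(0,1),())
bb=lambda v:np.round([c*v[0]+s*v[1],-s*v[0]+c*v[1],v[2]],2)
print("box",pb.round(2),"lid",p.round(2),"lid-TCP",(p[:2]-P[:2]).round(2),"edge D",bb(bore(pb,1)-bore(p,0)),"vs ref box D",bb(bore(pb0,1)-bore(p,0)))
B=bore(pb0,1); L=bore(p,0); loc=lambda P,b:np.round((c*P[0]+s*P[1]+b[0],P[2]+b[1]),2)
r=cylfit(w,B,yaw,-50,-26,1); q=cylfit(w,L,yaw,-19,10,-1); print("depth box",loc(B,r[0]),r[1:3],"lid",loc(L,q[0]),q[1:3])
E
python3 rel.py f
```

```text
clock: 9.28
position: [470.4, 86.3, 84.3]
eef_rot: [-0.0, 0.61, 0.792, -0.0]
ft_force: [0.7, -0.0, -4.1]
finger_gap: 0.267
grip_force: 78.9
pos [470.36  86.26  84.27] toolY 0.258 zaxis [-1.e-04 -0.e+00 -1.e+00] q [ 0.181 -0.086 -0.302  1.355 -0.     1.494] F [ 0.69 -0.05 -4.13] gap 0.267 t 9.275
shift [ 0.0012 -0.0191 -0.0001] turn 0.0
box [6.4805e+02 1.3271e+02 0.0000e+00 2.5000e-01] lid [4.649e+02 8.505e+01 5.567e+01 2.600e-01] lid-TCP [-5.48 -1.2 ] edge D [13.25 -0.25  0.33] vs ref box D [13.35 -0.08  0.33]
depth box [568.2   70.12] (np.int64(86), np.float64(1.3509357292897413)) lid [554.09  68.84] (np.int64(73), np.float64(1.5759472038229436))
```

```bash
python3 -m inch '[[[0,0.002,-0.0004],0],[[0,0.004,-0.0004],0],[[0,0.006,-0.0004],0],[[0,0.008,-0.0004],0],[[0,0.01,-0.0004],0],[[0,0.012,-0.0004],0],[[0,0.0135,-0.0004],0],[[0,0.0135,-0.0004],0],[[0,0.0135,-0.0004],0],[[0,0.0135,-0.0004],0]]'
python3 go.py 451.58 82.53 84.39 0.258
python3 rel.py g
python3 - <<'E'
from fit import *
d=load("g")["scene"]["color"]
cv2.imwrite("pics/g.png",cv2.resize(d[203:263,268:348,::-1],None,fx=10,fy=10,interpolation=cv2.INTER_CUBIC))
E
```

```text
clock: 10.62
position: [483.4, 89.7, 84.7]
eef_rot: [-0.0, 0.61, 0.792, 0.0]
ft_force: [0.3, -0.6, -3.6]
finger_gap: 0.266
grip_force: 78.9
pos [483.43  89.71  84.69] toolY 0.258 zaxis [-0.  0. -1.] q [ 0.183 -0.054 -0.271  1.354  0.     1.496] F [ 0.26 -0.56 -3.6 ] gap 0.266 t 10.625
shift [ 0.0012 -0.0326  0.0003] turn -0.0
box [6.4686e+02 1.3205e+02 0.0000e+00 2.5000e-01] lid [4.7806e+02 8.7980e+01 5.6040e+01 2.6000e-01] lid-TCP [-5.35 -1.75] edge D [-1.54 -0.09 -0.04] vs ref box D [-0.12  0.42 -0.04]
depth box [569.    69.96] (np.int64(88), np.float64(1.6076987217387035)) lid [570.03  69.38] (np.int64(54), np.float64(1.4784741540706419))
```

View pics/g.png

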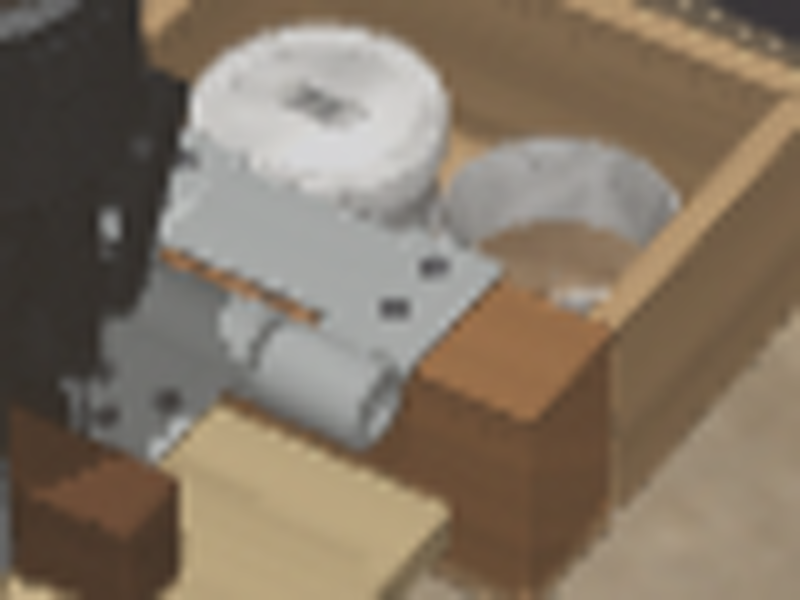

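The lid knuckle (about (245,330)) lies in line with the box's right knuckle, whose end is at about (380,395). A thin even gap shows at (262,345), and the force reading is only the lid's weight. I'll make a 0.5 mm trim from the averaged estimates, let it settle and hand in.

```bash
python3 -m inch '[[[0,-0.0005,0],0],[[0,-0.0005,0],0],[[0,-0.0005,0],0],[[0,-0.0005,0],0],[[0,-0.0005,0],0],[[0,-0.0005,0],0]]'
python3 -c "
from bench import *
o=observe();print(o['position'],o['ft_force'],o['finger_gap']);print(finish_job())"
```

```text
clock: 11.48
position: [483.0, 89.6, 84.7]
eef_rot: [0.0, 0.61, 0.792, -0.0]
ft_force: [0.3, 0.2, -4.1]
finger_gap: 0.272
grip_force: 78.9
[482.99514663  89.58222857  84.67319306] [ 0.29542104  0.21555511 -4.08100623] 0.27213302111487186
the job is handed in; nothing more can be done
None
```

The job is handed in at 11.5 s: the lid is held level and steady with its knuckle between the box's two, bores lined up to about 1 mm by my measurements, and only the lid's weight on the wrist; no verdict came back.

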